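# Press the wide adapter sleeve home in the tube block

## Robot

A 7-joint arm with a two-finger parallel gripper is mounted at the origin on the work surface. World frame = base frame: x ahead of the robot, y to its left, z up, the work surface at z = 0. Lengths are in m, angles in rad, forces in N, time in s.
With the tool pointing down it reaches from about 0.425 to 0.925 m from the base axis. Payload 6.8 kg.
Tool frame: the origin (TCP) lies between the finger pads; the fingertips stand 25 mm ahead of it and the grasp point (between the pads) lies 6 mm ahead of it; x points along the fingers, z is the direction in which the jaws open and shut, and the axes are right-handed (so a half turn about x gives the same grasp; the last joint's range is limited). The gripper opens to 88 mm and grips with 3 to 60 N. Pads are 20 mm wide; open, the fingers measure 115 mm over their backs; the gripper's body (75 mm by 178 mm) begins 61 mm behind the grasp point.
Start: joints at [-1.376, 0.477, 0.022, 1.555, -0.011, 1.109, -0.083], TCP at [0.201, 0.644, 0.248] pointing down, gripper open.
Joint ranges: [-2.96, 2.96], [-0.34, 2.1], [-1.41, 1.46], [0.24, 2.44], [-1.37, 4.51], [0.17, 1.92], [-2.96, 2.96]. Speed limits (rad/s): [2.39, 2.39, 3.14, 3.14, 3.14, 3.14, 3.14].

## Interface

Orientations are given as a unit quaternion [w, x, y, z].
In Python, from rig import sense, grab_frame, camera_info, close_job gives the robot as it stands.
- The arm moves only by the shell command python3 -m pendant 'ROWS' [FORCE]. ROWS is JSON, one flat list of numbers, 5 for each row, row after row: the shift along the tool's x, y, z in mm, then the turn about the tool's x in degrees, then the closure, from 0 (fully open) to 1 (shut). A call has 1 to 20 rows; each row is the pose to reach, as a shift and turn from the pose measured when the call began, along the tool's axes at that moment; what a row does not reach only later rows make up. A row lasts 1/10 s, in which the tool goes at most 50 mm and 8.59 degrees, less where a joint would pass 70% of its speed; a pose out of reach is approached as far as the arm can. A call with a gripper value outside its range is refused whole. The fingers move at their own pace and stop on an object; FORCE is the grip in N (left out, the last holds). Time passes only in rows, so rows that repeat a pose let the fingers close. It gives the time, the measured TCP pose, the force and the opening at its end, in the units of the state.
- sense(): the state, without advancing time (a new reading comes with each control period).
- grab_frame(name): name is "side" or "top"; returns the picture (384x512x3 uint8, red, green, blue); there is no depth.
- camera_info(name): a dict with "fx", "fy", "cx", "cy" (pixels), "R" (3x3) and "t" (3): a world point X has camera coordinates R X + t. Camera axes: x right, y down, z forward; pixel columns grow to the right and rows downward; lengths in m; the calibration is good to about 2 mm. A picture is of the moment at which its call begins. camera_info takes no time and is no camera call.
- close_job(): hands the job in, once; it reports no verdict.
The state is a dict: "clock": time; "q": joint angles; "qd": joint speeds; "effort": joint torques, N m; "tcp_pos": TCP position; "tool_rot": TCP orientation; "wrist_force": force on the tool from outside, world axes, zero at the start; "ft_torque": the same for the moment, N m; "opening": opening from 0.0 (shut) to 1.0 (fully open).
Only numpy, scipy, OpenCV 4.12 (cv2) and the standard library are available. Lean on these libraries where they do the work, as an engineer would, in place of code of your own. Each camera call takes 0.05 s, during which the arm holds its last target. There are 200 camera calls.

## Task

Take the wide grey plastic adapter sleeve and press it, narrow foot first, into the wide bore of the aluminium tube block until its shoulder sits flush on the block's top face, then let go. It is a tight fit, so it has to be pushed firmly straight down for the last part. Leave the slim sleeve and the sample jar standing where they are.

Things in the scene. Friction and masses are not known exactly. Their poses are not given: they have to be found in the camera images.
- wide_sleeve: The sleeve to fit: grey plastic, standing upright, 68 mm tall. From below: a body 34 mm long, 30 mm in diameter, its lowest 6 mm tapering to a 22 mm foot; a shoulder 46 mm in diameter, 6 mm thick, its underside 34 mm above the foot; a neck to grip by, 30 mm in diameter, from 40 to 68 mm above the foot. Origin: centre of the foot's underside; z is its axis, towards the neck.
- bore (a point): Centre of the mouth of the wide bore (32 mm) in the top of the fixed aluminium block (80 x 130 x 55 mm high; bore 35 mm from one end, two unused 22 mm bores at the other); z up. A tight dark ring 22 mm down stops a loose sleeve with its shoulder 12 mm above the block; pushed with 12 N the ring slides on and stays, until the shoulder meets the block: sleeve origin 34 mm below this point.
- slim_sleeve: Bystander: a grey sleeve of the same form and height (68 mm) but slimmer: body and neck 20 mm, shoulder 32 mm in diameter. Standing upright; origin at the centre of its underside.
- jar: Bystander: a closed clear sample jar with a white cap and a paper label, 52 mm in diameter, 68 mm tall, standing; origin at the centre of its underside.
Things that resemble listed ones, but are neither listed nor needed, are in the scene too. What is shaped like the wide_sleeve but green or yellow is not meant.

How it is judged:
At the end, for the whole second after the job is handed in: The wide sleeve is in the wide bore, its axis within 8 mm of the bore's and within 10 degrees of it, its shoulder no more than 4 mm above the block's top face, released and at rest (horizontal distance between wide_sleeve and bore below 0.008 m and z of wide_sleeve in the frame of bore between -0.04 and -0.03 m and angle between the z axis of wide_sleeve and the z axis of bore, either way round below 0.17 rad and linear speed of wide_sleeve below 0.02 m/s); the robot touches nothing.
It fails at once if the slim sleeve is shifted by more than 40 mm or knocked over (distance of slim_sleeve from where it was at the start of the episode above 0.04 m or angle between slim_sleeve's own z axis and vertical above 0.6 rad).
It fails at once if the jar is shifted by more than 40 mm or knocked over (distance of jar from where it was at the start of the episode above 0.04 m or angle between jar's own z axis and vertical above 0.6 rad).
It also fails if it takes over 38 s, if anything falls off the work surface, if the arm or the gripper's body presses on something with over 40 N, if the wrist force passes 120 N, or if a joint passes its speed limit or range.

## Working session

There is one attempt and no reset: what is moved stays moved. The work goes in short steps, Python scripts to look and compute and a shell command to move; the robot and the scene stay as the last step left them, time stands still between calls to the robot, and variables do not carry over. Pictures are saved under pics/ and viewed, about 8 in all and at most 12, crops included, and the job is handed in when it is done.

```bash
mkdir -p pics
python3 - <<'E'
from rig import *
import cv2,numpy as np
s=sense();print({k:np.round(v,3).tolist() for k,v in s.items()})
for n in("side","top"):
    c=camera_info(n);print(n,{k:np.round(v,3).tolist() for k,v in c.items()})
    cv2.imwrite(f"pics/{n}0.png",cv2.resize(grab_frame(n)[:,:,::-1],(800,600),interpolation=cv2.INTER_CUBIC))
E
```

```text
{'clock': 0.0, 'q': [-1.376, 0.478, 0.022, 1.556, -0.011, 1.109, -0.083], 'qd': [0.001, -0.0, -0.001, 0.0, 0.002, 0.003, -0.001], 'effort': [-0.0, -58.286, 1.535, -27.26, -0.054, 0.017, 0.0], 'tcp_pos': [0.201, 0.644, 0.247], 'tool_rot': [0.569, -0.419, 0.57, 0.418], 'wrist_force': [0.044, -0.333, -0.49], 'ft_torque': [0.016, -0.059, 0.05], 'opening': 0.998}
side {'fx': 355.914, 'fy': 355.914, 'cx': 256.756, 'cy': 192.941, 'R': [[-0.975, -0.221, 0.018], [-0.168, 0.687, -0.707], [0.144, -0.692, -0.707]], 't': [0.492, 0.084, 0.736]}
top {'fx': 457.289, 'fy': 457.289, 'cx': 263.952, 'cy': 192.594, 'R': [[-0.081, -0.997, -0.005], [-0.97, 0.08, -0.228], [0.227, -0.014, -0.974]], 't': [0.085, 0.503, 0.719]}
```

View pics/side0.png

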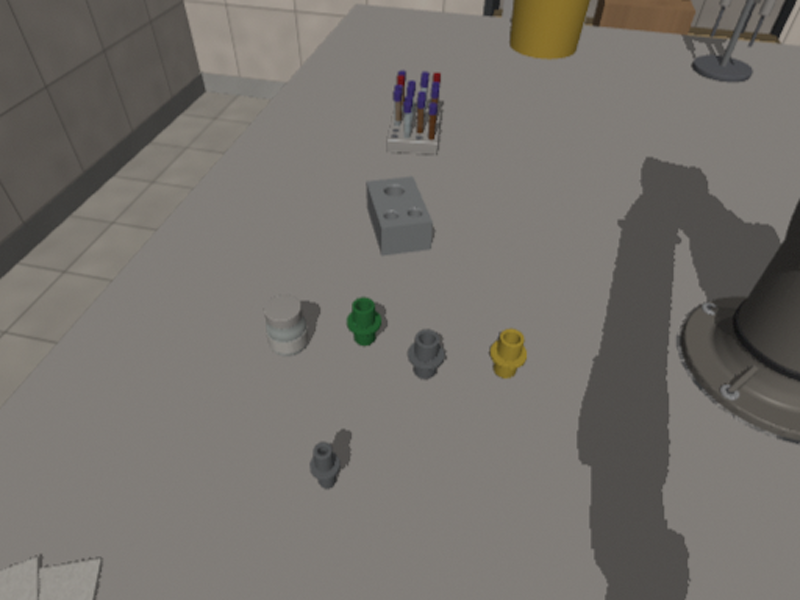

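View pics/top0.png

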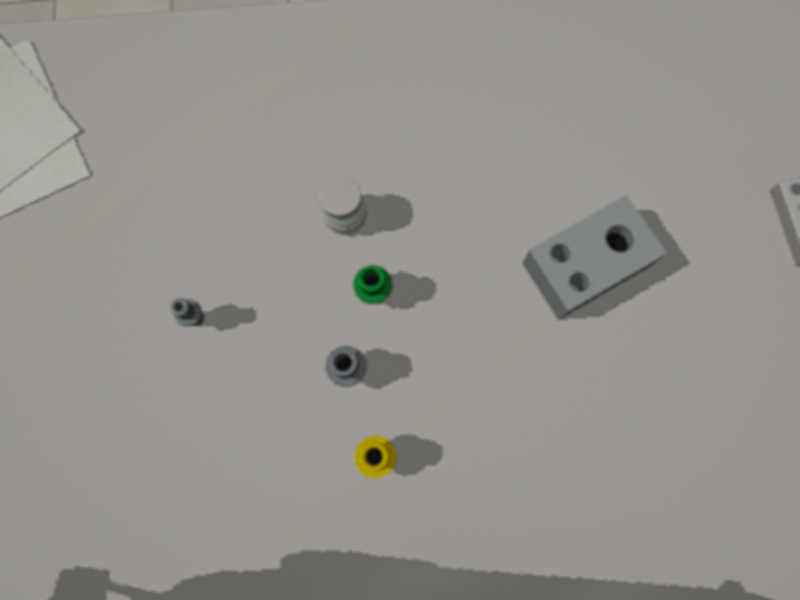

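Run:
```python
import cv2,numpy as np
from rig import *
def cr(im,u,v):
    return cv2.resize(im[v-18:v+19,u-25:u+25],(400,296),interpolation=cv2.INTER_CUBIC)
t=grab_frame("top")[:,:,::-1];s=grab_frame("side")[:,:,::-1]
m=np.vstack([np.hstack([cr(t,220,233),cr(t,397,152)]),np.hstack([cr(s,273,225),cr(s,253,122)])])
m=np.clip(m*1.5,0,255).astype(np.uint8)
cv2.imwrite("pics/c1.png",m)
```

```text
(no output)
```

View pics/c1.png

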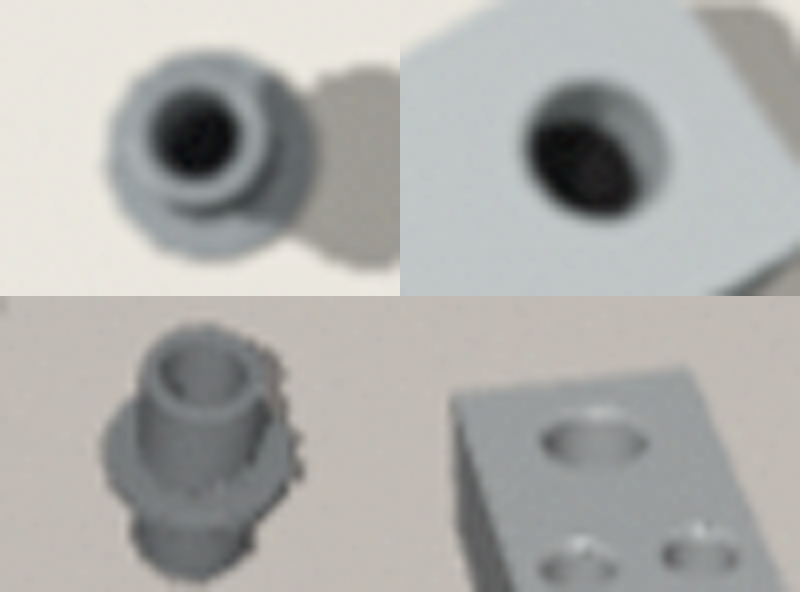

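```bash
cat > h.py <<'E'
import numpy as np
from rig import *
from scipy.spatial.transform import Rotation as Ro
C={n:camera_info(n) for n in("side","top")}
def P(n):
    c=C[n];K=np.array([[c["fx"],0,c["cx"]],[0,c["fy"],c["cy"]],[0,0,1]]);return K@np.c_[c["R"],np.array(c["t"])]
def tri(a,b):  # side, top pixels
    A=np.array([r for n,p in(("side",a),("top",b)) for r in(p[0]*P(n)[2]-P(n)[0],p[1]*P(n)[2]-P(n)[1])])
    x=np.linalg.lstsq(A[:,:3],-A[:,3],rcond=None)[0]
    return x,[np.round(proj(n,x)-p,2) for n,p in(("side",a),("top",b))]
def proj(n,X):
    h=P(n)@np.r_[X,1];return h[:2]/h[2]
def onz(n,p,z):
    M=P(n);A=np.array([p[0]*M[2]-M[0],p[1]*M[2]-M[1]])
    return np.linalg.solve(A[:,:2],-A[:,3]-A[:,2]*z)
def rot():
    w,x,y,z=sense()["tool_rot"];return Ro.from_quat([x,y,z,w]).as_matrix()
def shift(X): return np.round(rot().T@(np.array(X)-sense()["tcp_pos"])*1000,1)
E
python3 - <<'E'
from h import *
cp=lambda x,y,u,v:(u-25+(x+.5)/8-.5,v-18+(y+.5)/8-.5)
st,bt=cp(195,133,220,233),cp(197,150,397,152); ss,bs=cp(204,75,273,225),cp(195,142,253,122)
print("neck",tri(ss,st),"top@68",onz("top",st,.068),"side@68",onz("side",ss,.068),"shoulder top@40",onz("top",cp(212,155,220,233),.038))
print("bore",tri(bs,bt),onz("top",bt,.055),onz("side",bs,.055))
for n,p in dict(green=(372,280),yellow=(374,456),slim=(180,306),jar=(341,197),rack=(790,188)).items(): print(n,onz("top",np.array(p)*.64,.068))
print(rot().round(3))
E
```

```text
neck (array([0.44679934, 0.12270104, 0.06997009]), [array([0.12, 0.04]), array([-0.  , -0.09])]) top@68 [0.44695772 0.12288424] side@68 [0.44727156 0.12093686] shoulder top@40 [0.44656968 0.12229274]
bore (array([ 0.56132335, -0.19083185,  0.05755097]), [array([0.15, 0.05]), array([-0.02, -0.14])]) [ 0.56184654 -0.19164643] [ 0.56260112 -0.19471049]
green [0.53267435 0.08544635]
yellow [0.34686531 0.09606541]
slim [0.52081021 0.29295632]
jar [0.63076243 0.11332667]
rack [ 0.60003751 -0.3851733 ]
[[-0.    -0.955  0.298]
 [-0.001  0.298  0.955]
 [-1.    -0.    -0.001]]
```

```bash
python3 -c "
from h import *
print(shift([.447,.1225,.16]))"
```

```text
[  87.6 -390.1 -424.4]
```

```bash
python3 -m pendant '[0,-390,-424,0,0, 0,-390,-424,0,0, 0,-390,-424,0,0, 0,-390,-424,0,0, 0,-390,-424,0,0, 0,-390,-424,0,0, 0,-390,-424,0,0, 0,-390,-424,0,0, 0,-390,-424,0,0, 30,-390,-424,0,0, 60,-390,-424,0,0, 87,-390,-424,0,0, 87,-390,-424,0,0, 87,-390,-424,0,0, 87,-390,-424,0,0, 87,-390,-424,0,0]'
python3 - <<'E'
from h import *
import cv2
print(shift([.447,.1225,.067]),rot().round(3).tolist(),np.round(sense()["q"],2))
s=grab_frame("side")[:,:,::-1];t=grab_frame("top")[:,:,::-1]
u,v=273,200
m=np.hstack([cv2.resize(i[v-75:v+75,u-50:u+50],(400,600),interpolation=cv2.INTER_CUBIC) for i,u,v in((s,273,200),(t,220,220))])
cv2.imwrite("pics/c2.png",m)
E
```

```text
clock: 1.8
tcp_pos: [0.4474, 0.1249, 0.1618]
tool_rot: [0.57, -0.42, 0.569, 0.419]
wrist_force: [0.5, 0.7, 0.8]
opening: 1.001
[94.8 -0.2 -2.5] [[0.002, -0.955, 0.296], [0.001, 0.296, 0.955], [-1.0, -0.001, 0.001]] [-0.67  0.25  0.3   2.14 -0.11  0.76  0.97]
```

View pics/c2.png

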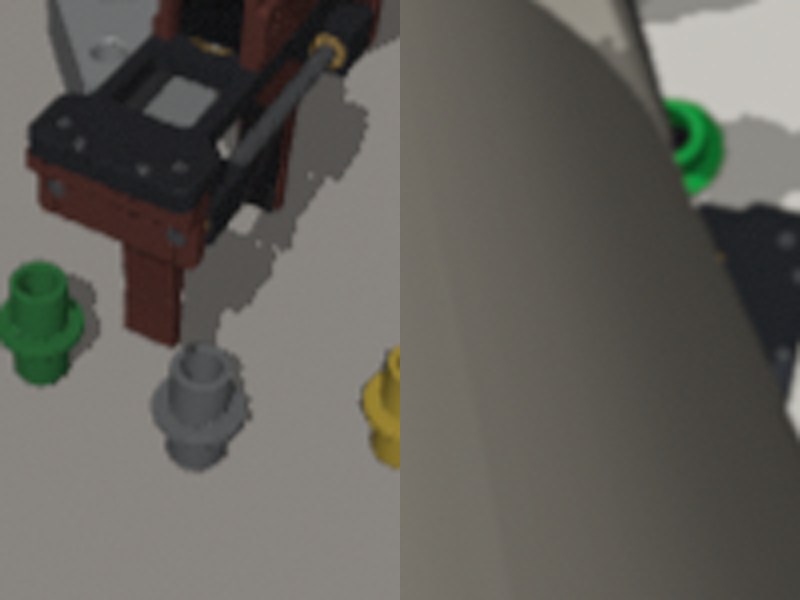

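```bash
python3 -m pendant '[40,0,-2.5,0,0, 75,0,-2.5,0,0, 94,0,-2.5,0,0, 94,0,-2.5,0,0, 94,0,-2.5,0,0]'; python3 -c "
from h import *
print(shift([.447,.1225,.067]))"
```

```text
clock: 2.4
tcp_pos: [0.4471, 0.1228, 0.0684]
tool_rot: [0.57, -0.42, 0.568, 0.42]
wrist_force: [0.5, -0.2, -0.1]
opening: 1.001
[ 1.4  0.  -0.3]
```

```bash
python3 -m pendant '[1,0,0,0,0.3, 1,0,0,0,0.5, 1,0,0,0,1, 1,0,0,0,1, 1,0,0,0,1, 1,0,0,0,1, 1,0,0,0,1, 1,0,0,0,1, 1,0,0,0,1, 1,0,0,0,1]' 50
```

```text
clock: 3.4
tcp_pos: [0.4471, 0.1227, 0.0673]
tool_rot: [0.57, -0.42, 0.568, 0.42]
wrist_force: [-0.1, -1.0, 0.2]
opening: 0.334
```

```bash
python3 -m pendant '[-40,0,0,0,1, -80,0,0,0,1, -110,0,0,0,1, -110,-25,-33,0,1, -110,-50,-66,0,1, -110,-76,-100,0,1, -110,-101,-133,0,1, -110,-126,-166,0,1, -110,-152,-200,0,1, -110,-177,-233,0,1, -110,-195,-257,0,1, -110,-202,-266,0,1, -110,-202,-266,0,1, -110,-202,-266,0,1, -110,-202,-266,0,1]'
python3 - <<'E'
from h import *
import cv2
s=sense();print(shift([.5616,-.1915,.14]),np.round(s["q"],2))
b=np.array([.5616,-.1915,.056]);print("tcp proj",[proj(n,s["tcp_pos"]) for n in C])
ims=[]
for n in("side","top"):
    u,v=np.round(proj(n,b)).astype(int);v-=20;print(n,u-50,v-75)
    ims.append(cv2.resize(grab_frame(n)[v-75:v+75,u-50:u+50,::-1],(400,600),interpolation=cv2.INTER_CUBIC))
cv2.imwrite("pics/c3.png",np.clip(np.hstack(ims)*1.4,0,255).astype(np.uint8))
E
```

```text
clock: 4.9
tcp_pos: [0.5611, -0.1889, 0.1771]
tool_rot: [0.569, -0.42, 0.568, 0.421]
wrist_force: [-0.7, 0.1, -0.3]
opening: 0.332
[37.  -1.2 -2.4] [-0.11  0.44  0.43  1.85 -0.23  0.9   1.7 ]
tcp proj [array([252.42383516,  77.94110267]), array([417.22221298, 127.10216322])]
side 202 27
top 346 57
```

View pics/c3.png

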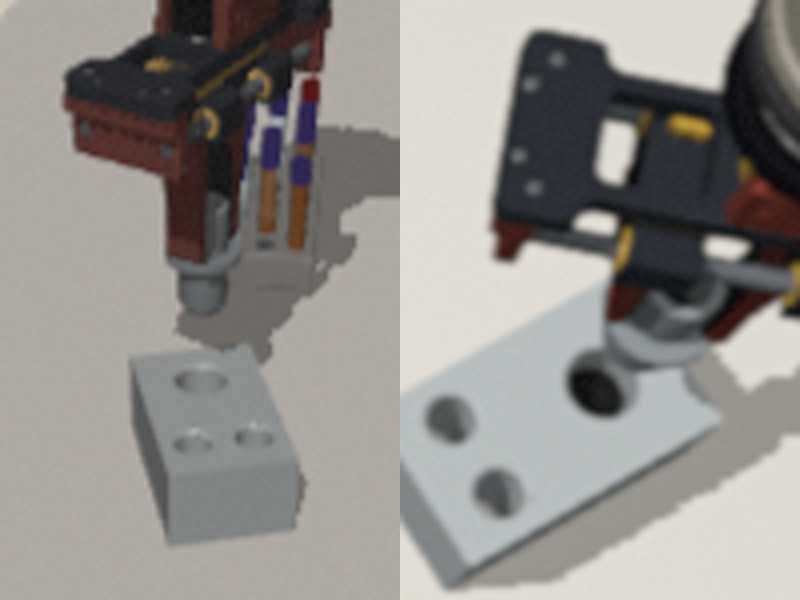

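```bash
python3 -m pendant '[20,-1,-2.5,0,1, 40,-1,-2.5,0,1, 46,-1,-2.5,0,1, 46,-1,-2.5,0,1, 46,-1,-2.5,0,1]'
python3 - <<'E'
from h import *
import cv2
s=sense();print(shift([.5616,-.1915,.089]))
T=np.array(s["tcp_pos"]);a=np.linspace(0,2*np.pi,40)
ims=[]
for n in("side","top"):
    f=grab_frame(n)[:,:,::-1]
    u,v=np.round(proj(n,[.5616,-.1915,.056])).astype(int);v-=12;u0,v0=u-25,v-37;print(n,u0,v0)
    im=np.clip(cv2.resize(f[v0:v0+75,u0:u0+50],(400,600),interpolation=cv2.INTER_CUBIC)*1.4,0,255).astype(np.uint8)
    for r,z,c,X in((23,-.027,(0,0,255),T),(23,-.033,(0,0,255),T),(11,-.067,(0,255,0),T),(16,.0555,(255,0,0),np.array([.5616,-.1915,0]))):
        for t in a:
            p=(proj(n,X+[r*.001*np.cos(t),r*.001*np.sin(t),z])-[u0,v0]+.5)*8
            cv2.circle(im,tuple(int(k) for k in p),1,c,-1)
    ims.append(im)
cv2.imwrite("pics/c4.png",np.hstack(ims))
E
```

```text
clock: 5.5
tcp_pos: [0.5619, -0.1918, 0.132]
tool_rot: [0.569, -0.421, 0.567, 0.42]
wrist_force: [-1.0, 0.4, -0.6]
opening: 0.334
[43.   0.5  0.1]
side 227 73
top 371 103
```

View pics/c4.png

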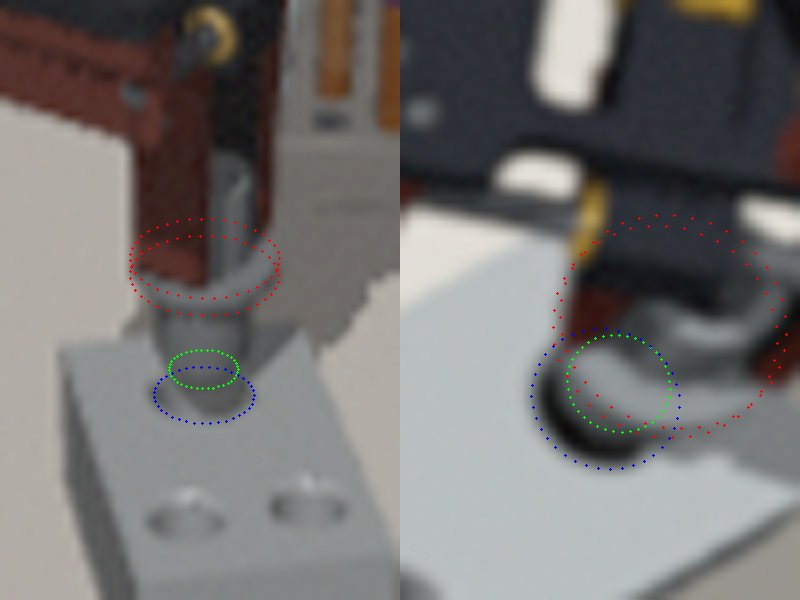

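```bash
python3 -m pendant '[5,0.5,0,0,1, 10,0.5,0,0,1, 15,0.5,0,0,1, 20,0.5,0,0,1, 24,0.5,0,0,1, 27,0.5,0,0,1, 27,0.5,0,0,1]' 60; python3 -c "
from h import *
print(shift([.5616,-.1915,.089]),sense()['ft_torque'])"
```

```text
clock: 6.3
tcp_pos: [0.5615, -0.1918, 0.1047]
tool_rot: [0.57, -0.421, 0.568, 0.42]
wrist_force: [-0.0, 0.3, -0.6]
opening: 0.329
[15.7  0.1  0.2] [-0.01559593 -0.02409202 -0.00606654]
```

Sleeve has slid in with no force, so it is well centred. Now the firm push, in small steps.

```bash
python3 -m pendant '[3,0,0,0,1, 5,0,0,0,1, 7,0,0,0,1, 9,0,0,0,1, 9,0,0,0,1]'
```

```text
clock: 6.8
tcp_pos: [0.5619, -0.1919, 0.0967]
tool_rot: [0.57, -0.421, 0.567, 0.42]
wrist_force: [-2.1, 1.2, 7.7]
opening: 0.335
```

```bash
python3 -m pendant '[2,0,0,0,1, 4,0,0,0,1, 6,0,0,0,1, 7,0,0,0,1, 7,0,0,0,1]'
```

```text
clock: 7.3
tcp_pos: [0.5619, -0.192, 0.0908]
tool_rot: [0.57, -0.42, 0.567, 0.42]
wrist_force: [-3.5, 1.8, 8.5]
opening: 0.333
```

```bash
python3 -m pendant '[1,0,0,0,1, 2,0,0,0,1, 3,0,0,0,1, 3,0,0,0,1]'
```

```text
clock: 7.7
tcp_pos: [0.562, -0.192, 0.0888]
tool_rot: [0.57, -0.42, 0.567, 0.42]
wrist_force: [-2.9, 1.8, 9.7]
opening: 0.332
```

```bash
python3 -m pendant '[1,0,0,0,1, 2,0,0,0,1, 3,0,0,0,1, 3,0,0,0,1]'
python3 - <<'E'
from h import *
import cv2
f=grab_frame("side")[:,:,::-1];u0,v0=227,73
a=cv2.resize(f[v0:v0+75,u0:u0+50],(400,600),interpolation=cv2.INTER_CUBIC)
g=grab_frame("top")[:,:,::-1];b=cv2.resize(g[103:178,371:421],(400,600),interpolation=cv2.INTER_CUBIC)
cv2.imwrite("pics/c5.png",np.clip(np.hstack([a,b])*1.4,0,255).astype(np.uint8))
E
```

```text
clock: 8.1
tcp_pos: [0.562, -0.1921, 0.0882]
tool_rot: [0.571, -0.42, 0.567, 0.42]
wrist_force: [-8.8, 3.0, 23.6]
opening: 0.33
```

View pics/c5.png

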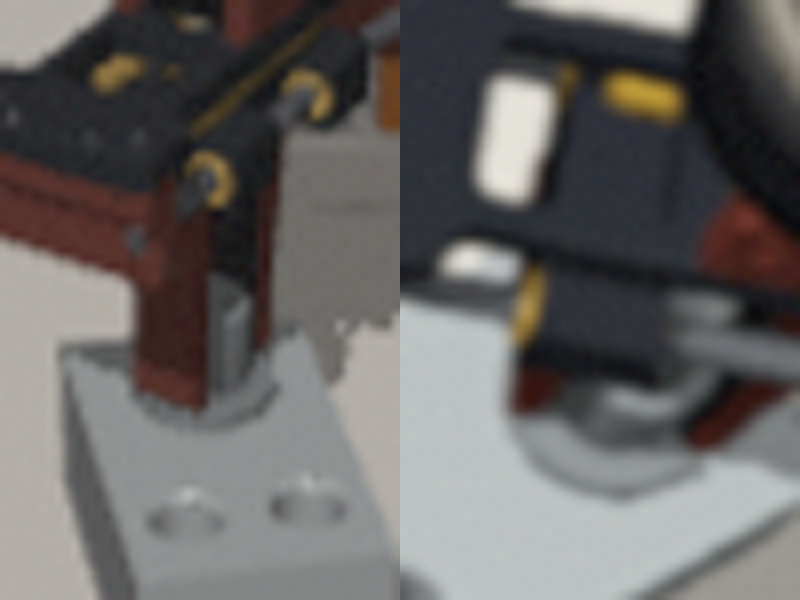

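The force jumped to 24 N at z = 0.088 and the shoulder looks flush on the block. I'll ease off, open, and retreat.

```bash
python3 -m pendant '[-0.5,0,0,0,1, -0.5,0,0,0,0.5, -0.5,0,0,0,0, -0.5,0,0,0,0, -0.5,0,0,0,0, -0.5,0,0,0,0, -0.5,0,0,0,0, -0.5,0,0,0,0, -20,0,0,0,0, -50,0,0,0,0, -90,0,0,0,0, -130,0,0,0,0, -160,0,0,0,0, -160,40,100,0,0, -160,80,200,0,0, -160,100,240,0,0, -160,100,240,0,0, -160,100,240,0,0]'
python3 - <<'E'
from h import *
import cv2
f=grab_frame("side")[:,:,::-1];u0,v0=227,73
a=cv2.resize(f[v0:v0+75,u0:u0+50],(400,600),interpolation=cv2.INTER_CUBIC)
g=grab_frame("top")[:,:,::-1];b=cv2.resize(g[103:178,371:421],(400,600),interpolation=cv2.INTER_CUBIC)
cv2.imwrite("pics/full6.png",f)
cv2.imwrite("pics/c6.png",np.clip(np.hstack([a,b])*1.4,0,255).astype(np.uint8))
E
```

```text
clock: 10.0
tcp_pos: [0.5367, 0.0578, 0.2495]
tool_rot: [0.571, -0.42, 0.566, 0.42]
wrist_force: [1.0, 0.2, 0.3]
opening: 1.001
```

View pics/c6.png

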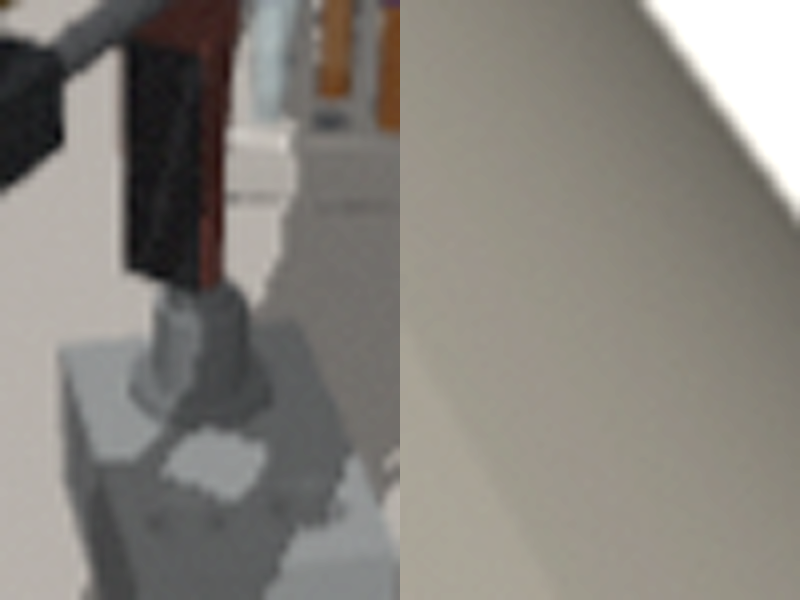

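View pics/full6.png

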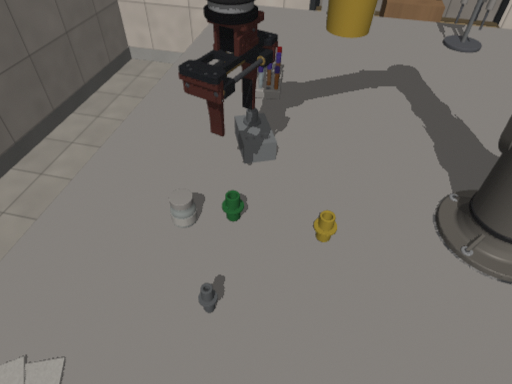

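```bash
python3 -m pendant '[-20,0,50,0,0, -20,0,100,0,0, -20,0,150,0,0, -20,0,200,0,0, -20,0,250,0,0, -20,0,300,0,0, -20,0,300,0,0, -20,0,300,0,0]'
python3 - <<'E'
from h import *
import cv2
a=np.linspace(0,2*np.pi,60);ims=[]
for n,u0,v0 in(("side",227,73),("top",371,103)):
    f=grab_frame(n)[:,:,::-1]
    im=np.clip(cv2.resize(f[v0:v0+75,u0:u0+50],(400,600),interpolation=cv2.INTER_CUBIC)*1.4,0,255).astype(np.uint8)
    for r,z,c in((23,.0615,(0,0,255)),(15,.0895,(0,255,0))):
        for t in a:
            p=(proj(n,[.5616+r*.001*np.cos(t),-.1915+r*.001*np.sin(t),z])-[u0,v0]+.5)*8
            cv2.circle(im,tuple(int(k) for k in p),1,c,-1)
    ims.append(im)
cv2.imwrite("pics/c7.png",np.hstack(ims))
E
```

```text
clock: 10.9
tcp_pos: [0.6207, 0.354, 0.2704]
tool_rot: [0.568, -0.423, 0.563, 0.426]
wrist_force: [0.2, -0.6, -0.5]
opening: 0.998
```

View pics/c7.png

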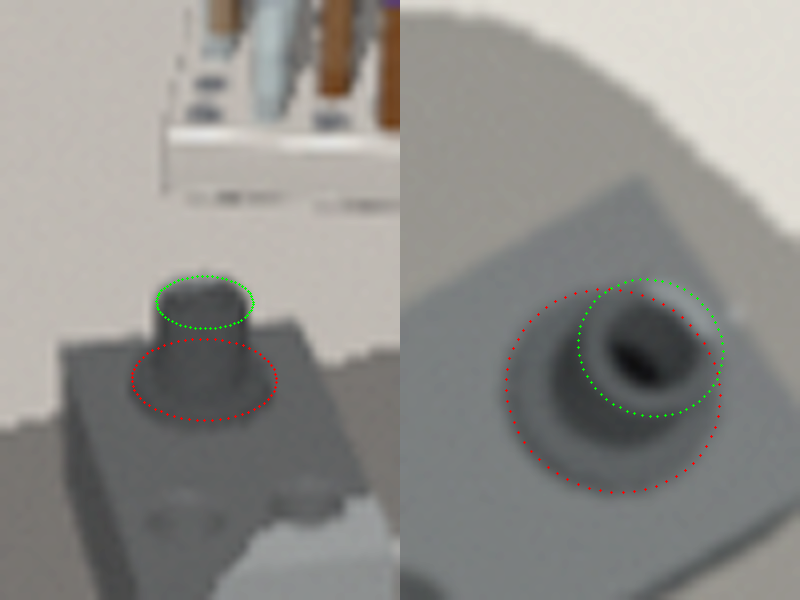

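The overlay of the fully seated pose matches the picture in both views to within about 1 mm, and the sleeve stands upright.

```bash
python3 -c "
from rig import *
print(close_job())"
```

```text
the job is handed in; nothing more can be done
None
```

The wide grey sleeve is pressed into the wide bore and released. I handed the job in at about 11 s of the 38 s allowed.

I gripped it by the neck and it dropped freely as far as the ring. It then took a push of about 8–10 N. The force rose to 24 N at TCP z = 0.088 m, where the shoulder met the block.

**Last checks:**
- **Seating:** the outline of a fully seated, upright sleeve matched both camera pictures to about 1 mm after I let go.
- **Bystanders:** the side picture after release showed the slim sleeve and the jar standing apparently where they were; I judged this by eye and did not measure it.
- **Gripper:** it was open and well clear of everything, with wrist force close to zero.

**Disagreements:** two-view heights came out about 2 mm above the stated ones (neck top 70 mm against 68 mm, block top 57.5 mm against 55 mm). That is about the stated calibration error. The push force read a little below the stated 12 N.

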